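# Feed a sample carton under the coder's sprung guard flap

### The arm

A 6-joint arm with a two-finger parallel gripper is mounted at the origin on the work surface. World frame = base frame: x ahead of the robot, y to its left, z up, the work surface at z = 0. Lengths are in m, angles in rad, forces in N, time in s.
With the tool pointing down it reaches from about 0.225 to 0.875 m from the base axis. Payload 3.4 kg.
Tool frame: the origin (TCP) lies at the very end of the fingers, on their centre line; the grasp point (between the pads) lies 19 mm behind it (grip_depth is the distance from the TCP to the grasp point, in m); x points along the fingers, z is the direction in which the jaws open and shut, and the axes are right-handed (so a half turn about x gives the same grasp; the last joint's range is limited). The gripper opens to 85 mm and grips with 20 to 120 N. Pads are 22 mm wide; open, the fingers measure 114 mm over their backs; the gripper's body (76 mm by 85 mm) begins 54 mm behind the grasp point. The pads swing forward as they close: fully open they stand 13 mm farther back than shut.
Start: joints at [-1.47, 0.276, 1.505, -0, 1.361, -0.121], TCP at [0.126, -0.561, 0.231] pointing down, gripper open.
Joint ranges: [-2.89, 2.89], [-0.75, 2.08], [0.22, 2.7], [-1.18, 4.32], [0.11, 2.71], [-2.7, 2.7]. Speed limits (rad/s): [2.57, 2.57, 3.14, 3.14, 3.14, 3.14].

### API

Orientations are given as a unit quaternion [w, x, y, z].
In Python, from rig import get_state, get_image, sign_off, grip_depth gives the robot as it stands. The module is installed in compiled form; this text tells all that it offers.
- The arm moves only by the tool arm_command, never from a script. Its argument "series" is a list of rows, each an object with "dp": the shift along the tool's x, y, z scaled (see below), a list of three; "angular": the turn, a rotation vector about the tool's x, y, z scaled (see below), a list of three; "gripper": the finger opening in mm, from 0 to 85.4. A call has exactly 8 rows; each row shifts and turns the pose as measured when the row begins, along the tool's axes as they then stand; what a row does not reach is not made up. The controller multiplies each number of a shift by 0.12 m and each number of a turn by 90 degrees. A row lasts 1/8 s, in which the tool goes at most 62.5 mm and 10.7 degrees, less where a joint would pass 70% of its speed; a pose out of reach is approached as far as the arm can. A call with a number of a shift or a turn outside -1 to 1 is refused whole. A call with a gripper value outside its range is refused whole. The fingers move at their own pace and stop on an object; "grip_force" is the grip in N (left out, the last holds). Time passes only in rows, so rows that do not move let the fingers close, or fill a call up. It gives the time, the measured TCP pose, the force and the opening at its end, in the units of the state.
- get_state(): the state, without advancing time (a new reading comes with each control period).
- get_image(name): name is "scene" or "top" or "wrist"; returns a dict with "image" (420x560x3 uint8, blue, green, red), "depth" (420x560 float32, m along the optical axis (not along the pixel's ray), 0 where there is no reading), "mtx" (3x3 intrinsics, pixels), "view" (4x4, takes a point from world to camera coordinates); the wrist camera has in their place "mount" (4x4, takes a point from camera to tool coordinates, whose origin is the TCP and whose axes are the tool frame's). Camera axes: x right, y up, looking along -z (the intrinsics and any distortion apply to the point x, -y, -z); pixel columns grow to the right and rows downward; lengths in m; the calibration is good to about 2 mm. A picture is of the moment at which its call begins: read the wrist's pose just before it.
- sign_off(): hands the job in, once; it reports no verdict.
The state is a dict: "clock": time; "qpos": joint angles; "qd": joint speeds; "effort": joint torques, N m; "position": TCP position; "ee_rot": TCP orientation; "contact_force": force on the tool from outside, world axes, zero at the start; "moment": the same for the moment, N m; "width": finger opening in m.
Only numpy, scipy, OpenCV 4.12 (cv2) and the standard library are available. Lean on these libraries where they do the work, as an engineer would, in place of code of your own. Each camera call takes 0.05 s, during which the arm holds its last target. There are 200 camera calls.

### The job

Load the small white carton into the carton coder: press the guard flap's thumb bar down with one fingertip to hold the flap open, and with the other fingertip gently push the carton along the channel and in under the flap, far enough that the flap can shut behind it. Then let go so that the flap springs fully shut with its lip behind the carton, and take the hand away. Only push the carton, never lift or tip it, and leave the two little bottles and the tape roll where they stand.

Things in the scene. Friction and masses are not known exactly. Their poses are not given: they have to be found in the camera images.
- coder: Carton coder fixed to the bench: an aluminium channel (lane) leads along its +y into a grey head housing (y 110 to 240, x -85 to 85, 201 high; all mm, coder frame). Origin at bench level, mid-lane (x=0), below the outer face of the shut flap's lip (y=0); x across the lane, y the feeding direction, z up. Lane floor z=20, from y=-175 to 110; clear width 84 (x -42 to 42).
- lane_start (a point): Point on the lane floor, mid-lane, at its open end (coder frame 0, -175, 20 mm). -x side: wall 44 high above the floor (top z=64), 4 thick, from y=-110 on, and only a flared guide 18 high from y=-110 to -140. +x side: rail 18 high before the flap (y<0), wall 44 high beside it.
- stop (a point): Mid-lane point where two rubber feed rollers across the lane stop the leading face of a carton (coder frame 0, 85, 42 mm).
- flap (a joint): Opening of the grey sheet-steel guard flap, rad: 0 shut (level over the lane), hard stop at 0.6. Hinged along the coder's y on top of the -x wall (line x=-46, z=68 mm); opening lifts its +x side. A spring shuts it: 4 to 8 N on the thumb bar. 2 mm plate covers x -44 to 44, y 40 to 105 mm; from y=0 to 40 a finger cut-out lies between hinge and x=16, with only a tongue x 16 to 44 beside it.
- lip (a point): Middle of the lower edge of the lip at the tongue's front (shut: coder frame x=30, y=1.5, z=51 mm). Lip: x 16 to 44, 3 mm thick (y 0 to 3), hangs from the plate, so a shut flap blocks a carton. From 0.3 rad on it clears the carton's top. Raised, its inner edge swings toward the hinge: to x=2 at 0.45 rad, x=-5 at 0.6, and an upright finger in the cut-out must stay on the -x side of that.
- thumb_bar (a point): Grey steel strip on the outer (-x) side of the hinge, part of the flap; pressing it down opens the flap. This point: mid-pad on its upper face, axes as the flap (shut: coder frame -78, 0, 60.5 mm); pad 28 wide (x), 214 long (y -107 to 107). Shut it slopes up and outward by 0.45 rad, level at joint 0.45. A fingertip at x=-80 stands at about z=52 mm for joint 0.3, 47 for 0.45, 43 for 0.6.
- carton_mid (a point): Middle of the small plain white carton, 80 x 56 x 44 mm (its own x, y, z), 0.10 to 0.21 kg. It lies in the lane before the flap, 80 mm side across the lane, 56 mm along it, axes nearly parallel to the coder's, its middle 22 mm above the lane floor (z=42 mm). Its leading face starts 30 to 100 mm before the lip.
- mini_a: Miniature amber glass bottle standing on the bench, 36 mm in diameter, 105 mm tall; bystander. Origin at the middle of its underside.
- mini_b: A second miniature bottle like it; bystander. Origin at the middle of its underside.
- tape: Roll of grey tape on a cardboard core lying flat on the bench, 100 mm outside diameter, 48 mm high; bystander. Origin at the middle of its underside.
There are look-alikes about, which are no part of the job. Leave any black, pink or yellow look-alike of the part that bears carton_mid alone.

How it is judged:
On the way, in this order (a step that is already met when the one before it is completed fails the run):
1. a finger holds the guard flap open by its thumb bar, with the carton still outside (value of joint flap above 0.25 rad and contact force between the fingers and flap above 0.5 N and y of carton_mid in the frame of coder below -0.02 m), for 0.1 s.
2. the carton is pushed in under the flap while the flap is held open (value of joint flap above 0.25 rad and contact force between the fingers and flap above 0.5 N and y of carton_mid in the frame of coder above 0.005 m), for 0.1 s.
At the end, for the whole second after the job is handed in: The flap is shut (joint below 0.05 rad) with the carton lying flat and at rest inside, wholly behind the lip (its middle 30 to 62 mm beyond the lip's outer face along the lane) (value of joint flap below 0.05 rad and y of carton_mid in the frame of coder between 0.0295 and 0.062 m and z of carton_mid in the frame of coder below 0.046 m and angle between carton_mid's own z axis and vertical below 0.1 rad and linear speed of carton below 0.01 m/s); the robot touches nothing.
It fails at once if the carton is lifted off the lane floor by more than 8 mm (z of carton_mid in the frame of coder above 0.05 m).
It fails at once if the carton is tipped (angle between carton_mid's own z axis and vertical above 0.2 rad).
It fails at once if the carton is pushed with more than 25 N (contact force between the fingers and carton above 25 N).
It fails at once if a bottle or the tape roll is moved by more than 15 mm (distance of any of mini_a, mini_b, tape from where it was at the start of the episode above 0.015 m).
It also fails if it takes over 54 s, if anything falls off the work surface, if the arm or the gripper's body presses on something with over 40 N, if the wrist force passes 120 N, or if a joint passes its speed limit or range.

## Working session

There is one attempt and no reset: what is moved stays moved. The work goes in short steps, Python scripts to look and compute and a tool call to move; the robot and the scene stay as the last step left them, time stands still between calls to the robot, and variables do not carry over. Pictures are saved under pics/ and viewed, about 8 in all and at most 12, crops included, and the job is handed in when it is done.

Besides the shell and the picture viewer there is one more tool, called after ">>>" as name(argument=value, ...) on one line, values as JSON. arm_command: Moves the arm, as the interface text tells. Its arguments: {"type":"object","properties":{"series":{"type":"array","items":{"type":"object","properties":{"dp":{"type":"array","items":{"type":"number"}},"angular":{"type":"array","items":{"type":"number"}},"gripper":{"type":"number"}}}},"grip_force":{"type":"number"}},"required":["series"]}

```bash
mkdir -p pics; cat > h.py <<'E'
import numpy as np, cv2
from rig import get_state, get_image, sign_off, grip_depth
def pts(d, T=None):
    """world points per pixel from depth"""
    V=np.linalg.inv(d["view"]) if "view" in d else T@d["mount"]
    K=d["mtx"]; z=d["depth"]; v,u=np.mgrid[:z.shape[0],:z.shape[1]]
    x=(u-K[0,2])/K[0,0]*z; y=-(v-K[1,2])/K[1,1]*z
    P=np.stack([x,y,-z,np.ones_like(z)],-1)
    return (P@V.T)[...,:3]
def R(q):
    from scipy.spatial.transform import Rotation as Ro
    return Ro.from_quat([q[1],q[2],q[3],q[0]]).as_matrix()
E
python3 - <<'E'
from h import *
s=get_state(); print(s); print(R(s["ee_rot"]).round(3)); print(grip_depth)
for n in("scene","top"):
    d=get_image(n); cv2.imwrite(f"pics/{n}1.png",d["image"]); np.savez(f"{n}1.npz",**d)
    print(n,d["mtx"],d["view"],{k:getattr(v,'shape',v) for k,v in d.items()})
E
```

```text
{'clock': 0.0, 'qpos': array([-1.46998713e+00,  2.76636050e-01,  1.50613577e+00, -1.08721631e-05,
        1.36070737e+00, -1.20970224e-01]), 'qd': array([ 0.00042753,  0.00022038, -0.00167408, -0.00105778,  0.00055558,
        0.00106737]), 'effort': array([-5.25983687e-04, -4.16779375e+01, -2.45809132e+01, -3.13409237e-04,
        1.09091247e-02, -1.43026242e-05]), 'position': array([ 0.12643431, -0.56038457,  0.23041526]), 'ee_rot': array([ 0.55179103,  0.44207063,  0.55273011, -0.44112316]), 'contact_force': array([0.10083953, 0.20100875, 0.60204347]), 'moment': array([-0.04306554, -0.02488802, -0.02028774]), 'width': 0.08530723558136552}
[[-0.     0.976  0.22 ]
 [ 0.002  0.22  -0.976]
 [-1.     0.    -0.002]]
0.0187
scene [[443.89395285   0.         285.71029126]
 [  0.         443.89395285 212.98859928]
 [  0.           0.           1.        ]] [[-0.24965064  0.96833364 -0.00212496  0.13707111]
 [-0.81097708 -0.20788166  0.54690163  0.43365353]
 [ 0.5291415   0.13825763  0.83719418 -1.33288632]
 [ 0.          0.          0.          1.        ]] {'image': (420, 560, 3), 'depth': (420, 560), 'mtx': (3, 3), 'view': (4, 4)}
top [[441.54932562   0.         271.38636405]
 [  0.         441.54932562 218.40078551]
 [  0.           0.           1.        ]] [[ 0.00890013 -0.9999568   0.00268192  0.00586459]
 [ 0.98860524  0.00920207  0.15024983 -0.60099312]
 [-0.15026802  0.00131412  0.98864442 -0.85315753]
 [ 0.          0.          0.          1.        ]] {'image': (420, 560, 3), 'depth': (420, 560), 'mtx': (3, 3), 'view': (4, 4)}
```

View pics/top1.png

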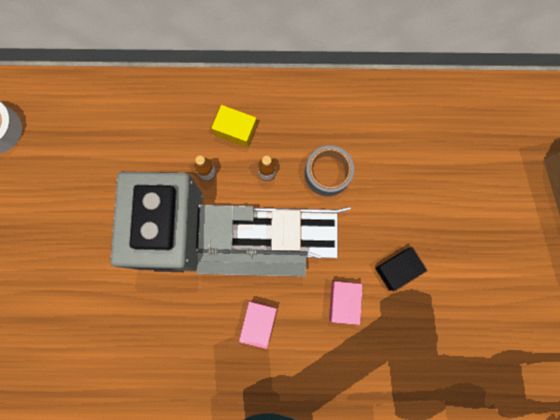

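View pics/scene1.png

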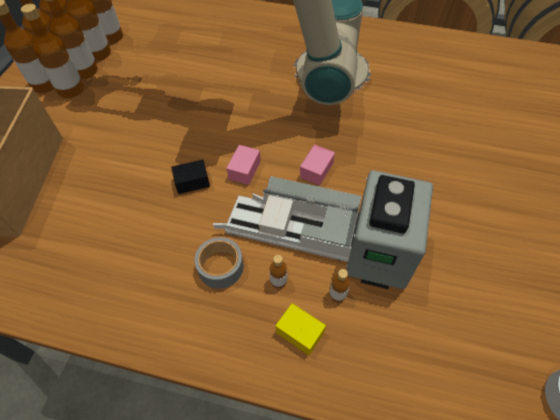

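The top view shows the coder with its head at about (155,220) and its lane running right. The thumb bar is the strip at (250,265) on the robot's side, the white carton is at (286,230), and the bottles are at (204,165) and (266,165). Next I'll measure poses from depth.

```bash
python3 - <<'E'
from h import *
d=dict(np.load("top1.npz")); P=pts(d)
# housing top
def rect(m,n):
    m=cv2.morphologyEx(m.astype(np.uint8),cv2.MORPH_OPEN,np.ones((3,3)))
    k,l,st,_=cv2.connectedComponentsWithStats(m)
    i=1+np.argmax(st[1:,4]); Q=P[l==i]
    r=cv2.minAreaRect((Q[:,:2]*1000).astype(np.float32)); print(n,st[i],r,"z",np.median(Q[:,2]).round(4)); return r
x,y,z=P[...,0],P[...,1],P[...,2]
roi=np.zeros(z.shape,bool); roi[150:290,100:360]=1
rect(roi&(z>.19)&(z<.215),"house")
im=d["image"].astype(int)
h=cv2.cvtColor(d["image"],cv2.COLOR_BGR2HSV)
rect(roi&(z>.057)&(z<.071)&(h[...,2]>190),"carton top")
for r_ in (230,):
  for c in range(195,345,6): print(c,im[r_,c],P[r_,c].round(4))
print('col 250')
for r_ in range(195,285,3): print(r_,im[r_,250],P[r_,250].round(4))
print('col 290')
for r_ in range(195,285,3): print(r_,im[r_,290],P[r_,290].round(4))
cv2.imwrite("pics/zoom1.png",cv2.resize(d["image"][140:300,100:360],None,fx=3,fy=3,interpolation=cv2.INTER_CUBIC))
for n,(a,b) in dict(a=(165,204),b=(165,266),t=(150,330)).items(): print(n,P[a,b])
E
```

```text
house [ 129  185   46   65 2679] ((579.6117553710938, 214.10391235351562), (70.73583221435547, 109.562255859375), 89.26496124267578) z 0.201
carton top [ 272  210   28   40 1119] ((576.4630737304688, -16.98232078552246), (78.72925567626953, 54.043663024902344), 0.360180526971817) z 0.0642
195 [58 61 59] [0.5707 0.1588 0.0863]
201 [ 98 105 101] [0.5724 0.1493 0.073 ]
207 [153 162 160] [0.5731 0.1382 0.0686]
213 [154 163 160] [0.5729 0.1261 0.0707]
219 [154 163 159] [0.573  0.1143 0.0707]
225 [153 163 159] [0.5731 0.1025 0.0705]
231 [147 154 152] [0.5732 0.0906 0.071 ]
237 [191 195 198] [0.5798 0.0828 0.0191]
243 [242 243 239] [0.5798 0.0703 0.0199]
249 [243 242 239] [0.5797 0.0577 0.0212]
255 [244 243 240] [0.5799 0.0452 0.0204]
261 [244 243 239] [0.5802 0.0328 0.0193]
267 [227 232 241] [0.5799 0.0202 0.0228]
273 [224 233 240] [0.5747 0.008  0.0651]
279 [228 237 240] [ 0.5749 -0.0039  0.0645]
285 [228 236 240] [ 0.5749 -0.0158  0.0652]
291 [228 237 240] [ 0.5752 -0.0278  0.0641]
297 [228 237 241] [ 0.5752 -0.0397  0.0645]
303 [247 245 241] [ 0.581  -0.0549  0.0194]
309 [245 243 239] [
[... 2275 characters left out ...]
 0.0644]
246 [222 231 240] [ 0.5432 -0.0258  0.0649]
249 [209 226 236] [ 0.5375 -0.026   0.0625]
252 [88 88 88] [ 0.5308 -0.0255  0.073 ]
255 [135 143 143] [ 0.5254 -0.0258  0.0668]
258 [143 153 150] [ 0.52   -0.0262  0.0589]
261 [140 147 147] [ 0.5142 -0.0263  0.0565]
264 [126 134 131] [ 0.5084 -0.0263  0.0553]
267 [128 136 133] [ 0.5023 -0.0262  0.0586]
270 [128 137 135] [ 0.4964 -0.0261  0.061 ]
273 [127 136 133] [ 0.4904 -0.026   0.0633]
276 [ 78 105 140] [ 0.4859 -0.0288  0.0019]
279 [ 49 102 168] [ 4.797e-01 -2.890e-02 -3.000e-04]
282 [ 45 102 169] [ 0.4735 -0.0288  0.0018]
a [0.70109995 0.14603948 0.08315593]
b [0.69761397 0.02282279 0.09996863]
t [ 0.7459636  -0.10943491  0.04642997]
```

View pics/zoom1.png

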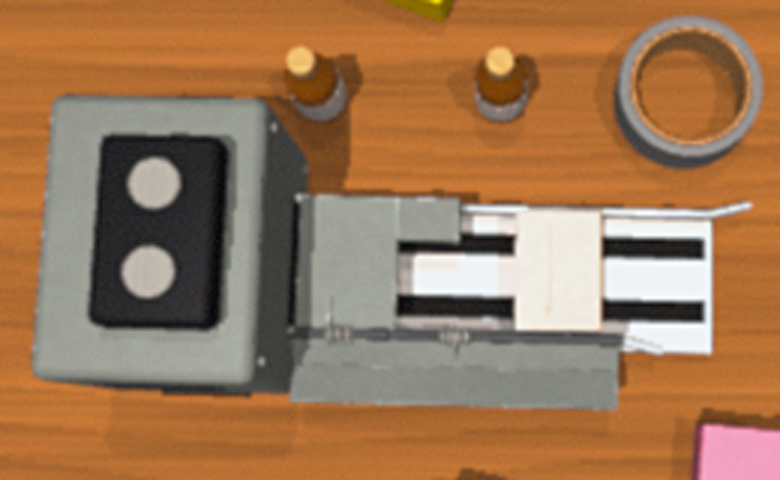

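```bash
python3 - <<'E'
from h import *
d=dict(np.load("top1.npz")); P=pts(d); C=np.linalg.inv(d["view"])
K=d["mtx"]; 
def ray(u,v,z):
    r=C[:3,:3]@np.array([(u-K[0,2])/K[0,0],-(v-K[1,2])/K[1,1],-1]); o=C[:3,3]; return (o+r*(z-o[2])/r[2])[:2]
z=P[...,2]
g=cv2.cvtColor(cv2.GaussianBlur(d["image"],(3,3),0),cv2.COLOR_BGR2GRAY).astype(float)
h=cv2.cvtColor(d["image"],cv2.COLOR_BGR2HSV)[...,1].astype(float)  # saturation: bench high, metal low
def edge(cols,r0,r1,zz,sgn,name):
    E=[]
    for c in cols:
        s=np.diff(h[r0:r1,c])*sgn; i=np.argmax(s)
        E.append(ray(c,r0+i+.5,zz))
    E=np.array(E); p=np.polyfit(E[:,1],E[:,0],1); k=abs(np.polyval(p,E[:,1])-E[:,0])<.002; p=np.polyfit(E[k,1],E[k,0],1)
    print(name,"slope",p[0].round(4),"x@y=.048",np.polyval(p,.048).round(4),k.mean())
edge(range(203,303),265,285,.0666,1,"bar outer (-90.6)")
edge(range(203,250),198,215,.069,-1,"flap +x edge (44)")
def edger(rows,c0,c1,zz,sgn,name,a):
    E=[]
    for r in rows:
        s=np.diff(a[r,c0:c1])*sgn; i=np.argmax(s); E.append(ray(c0+i+.5,r,zz))
    E=np.array(E); print(name,"y",np.median(E[:,1]).round(4),"slope",np.polyfit(E[:,0],E[:,1],1)[0].round(4), 'x',E[:,0].mean().round(3))
edger([214,216,226,230,234,246,250,252],328,346,.02,1,"lane end (-175)",h)
edger(range(224,240),226,240,.069,1,"plate edge (40)",g)
edger(range(208,216),245,262,.069,1,"tongue front(0)",h if 0 else g)
edger(range(213,247),296,308,.064,1,"carton trailing",g)
edger(range(213,247),264,276,.064,-1,"carton leading",g)
E
```

```text
bar outer (-90.6) slope 0.0155 x@y=.048 0.486 1.0
flap +x edge (44) slope 0.0121 x@y=.048 0.624 1.0
lane end (-175) y -0.1267 slope -0.0136 x 0.574
plate edge (40) y 0.0779 slope -0.0016 x 0.571
tongue front(0) y 0.0401 slope 0.5565 x 0.611
carton trailing y -0.0486 slope -0.0941 x 0.576
carton leading y 0.0229 slope -0.0022 x 0.576
```

>>> arm_command(series=[{"dp":[0,0.407,-0.293],"angular":[-0.106,0,0],"gripper":55},{"dp":[0,0.45,-0.221],"angular":[-0.106,0,0],"gripper":55},{"dp":[0,0.481,-0.143],"angular":[-0.106,0,0],"gripper":55},{"dp":[0,0.498,-0.061],"angular":[-0.106,0,0],"gripper":55},{"dp":[0,0.501,0.021],"angular":[-0.106,0,0],"gripper":55},{"dp":[0,0.49,0.105],"angular":[-0.106,0,0],"gripper":55},{"dp":[0,0.466,0.185],"angular":[-0.106,0,0],"gripper":55},{"dp":[0,0.429,0.26],"angular":[-0.106,0,0],"gripper":55}])

```text
clock: 1.1
position: [0.4466, -0.1881, 0.2279]
ee_rot: [0.707, -0.005, 0.707, 0.007]
contact_force: [1.0, -0.9, 0.2]
width: 0.0545
```

```bash
cat >> h.py <<'E'
O=np.array([.5785,.048,0]); YAW=-.0138
c,s=np.cos(YAW),np.sin(YAW); RC=np.array([[c,-s,0],[s,c,0],[0,0,1]])
def to(target, show=True):
    """target TCP in coder frame (m) -> remaining shift in tool units, rotvec in units"""
    from scipy.spatial.transform import Rotation as Ro
    st=get_state(); Rt=R(st["ee_rot"]); p=st["position"]
    Rg=RC@np.array([[0,0,1],[0,1,0],[-1,0,0]])
    print("t",round(st["clock"],2),"coder",(RC.T@(p-O)*1000).round(1),"F",(RC.T@st["contact_force"]).round(2),"w",round(st["width"]*1000,1),"qd",abs(st["qd"]).max().round(3))
    print("shift units",(Rt.T@(O+RC@np.array(target)-p)/.12).round(3),"rot units",(Ro.from_matrix(Rt.T@Rg).as_rotvec()/(np.pi/2)).round(4))
E
python3 -c "
from h import *
to([-.045,-.12,.15])"
```

```text
t 1.1 coder [-128.6 -237.9  227.9] F [ 0.98 -0.86  0.24] w 54.5 qd 1.045
shift units [0.652 0.958 0.727] rot units [ 0.0197 -0.0002 -0.0021]
```

>>> arm_command(series=[{"dp":[0.1,0.16,0.12],"angular":[0.02,0,0],"gripper":55},{"dp":[0.12,0.16,0.12],"angular":[0,0,0],"gripper":55},{"dp":[0.12,0.16,0.12],"angular":[0,0,0],"gripper":55},{"dp":[0.12,0.16,0.12],"angular":[0,0,0],"gripper":55},{"dp":[0.1,0.12,0.1],"angular":[0,0,0],"gripper":55},{"dp":[0.05,0.06,0.05],"angular":[0,0,0],"gripper":55},{"dp":[0,0,0],"angular":[0,0,0],"gripper":55},{"dp":[0,0,0],"angular":[0,0,0],"gripper":55}])

```text
clock: 2.1
position: [0.5262, -0.0824, 0.1513]
ee_rot: [0.706, 0.003, 0.708, -0.001]
contact_force: [0.3, 0.3, -0.1]
width: 0.0549
```

```bash
python3 -c "
from h import *
to([-.045,-.1075,.10])
d=get_image('wrist'); cv2.imwrite('pics/w1.png',d['image'])
s=get_state(); np.savez('w1.npz',p=s['position'],q=s['ee_rot'],**d); print(d['mount'].round(3))"
```

```text
t 2.1 coder [ -50.5 -131.2  151.3] F [ 0.31  0.31 -0.15] w 54.9 qd 0.003
shift units [0.428 0.195 0.049] rot units [ 0.0048 -0.0018 -0.0021]
[[ 0.     0.297 -0.955 -0.142]
 [-0.001  0.955  0.297  0.076]
 [ 1.     0.001  0.    -0.002]
 [ 0.     0.     0.     1.   ]]
```

View pics/w1.png

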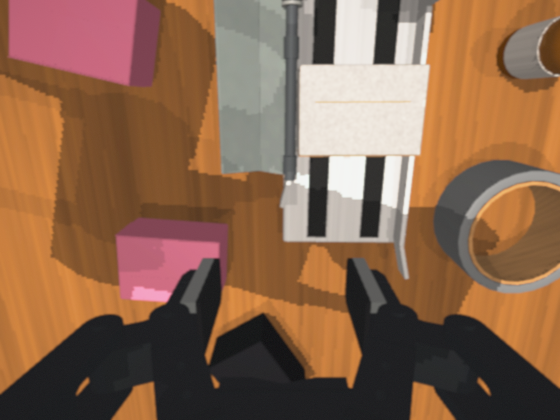

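The wrist view shows the bar's end at about (255,172), the carton's trailing edge at row 156, and the fingertips at (205,262) and (362,262), straddling the wall. I'll refine with this view.

```bash
python3 - <<'E'
from h import *
d=dict(np.load("w1.npz")); T=np.eye(4); T[:3,:3]=R(d["q"]); T[:3,3]=d["p"]; M=T@d["mount"]; K=d["mtx"]
def ray(u,v,z):
    r=M[:3,:3]@np.array([(u-K[0,2])/K[0,0],-(v-K[1,2])/K[1,1],-1]); o=M[:3,3]; p=o+r*(z-o[2])/r[2]; return (RC.T@(p-O)*1000).round(1)
print("bar end (y -107)",ray(255,172.5,.061), "outer edge",ray(221,150,.0666))
print("carton trail",ray(310,156,.064),ray(415,155,.064),"lead",ray(310,65,.064),ray(420,65,.064), "lane end(-175)",ray(340,241.5,.02))
P=pts(d,T)
Q=(P.reshape(-1,3)-O)@RC*1000; Q=Q.reshape(P.shape)
for v in (262,270,285):
  for u0,u1 in((150,235),(335,410)):
    row=Q[v,u0:u1]; k=row[:,2]>120; print(v,"cols",u0+np.where(k)[0][[0,-1]] if k.any() else None, row[k][[0,-1]].round(1) if k.any() else '')
# tool-frame extent of finger tips
t=((P-T[:3,3])@T[:3,:3])*1000; k=(t[...,0]>-45)&(t[...,0]<20)&(d["depth"]>0)
F=t[k]; 
for s in(-1,1):
  G=F[F[:,2]*s>0]; print(s,"x",np.percentile(G[:,0],[1,50,99]).round(1),"y",np.percentile(G[:,1],[1,99]).round(1),"z",np.percentile(G[:,2],[1,99]).round(1)); H=G[G[:,0]>G[:,0].max()-10]; print("  tip",H.min(0).round(1),H.max(0).round(1))
E
```

```text
bar end (y -107) [ -71.7 -103.8   61. ] outer edge [-92.9 -88.   66.6]
carton trail [-35.1 -91.9  64. ] [ 33.8 -90.8  64. ] lead [-36.7 -36.2  64. ] [ 30.4 -35.8  64. ] lane end(-175) [  -4.3 -171.    20. ]
262 cols [200 219] [[ -86.4 -120.1  163.3]
 [ -79.9 -123.   157.1]]
262 cols [346 365] [[ -25.2 -123.   156.3]
 [ -18.7 -119.6  163.1]]
270 cols [188 219] [[ -91.9 -124.2  162.4]
 [ -80.1 -127.   156.9]]
270 cols [346 377] [[ -25.2 -126.2  157.6]
 [ -13.  -124.1  161.4]]
285 cols [176 220] [[ -93.2 -124.1  174.8]
 [ -80.1 -134.6  156.4]]
285 cols [345 389] [[ -25.  -134.   156.6]
 [ -11.8 -123.6  174.6]]
-1 x [-44.5 -28.9  -5.4] y [-10.   12.4] z [-42.7 -29.2]
  tip [-13.2 -11.2 -41.6] [ -3.3  12.2 -29.1]
1 x [-44.3 -28.9  -5.3] y [-9.9 12.3] z [25.3 38.7]
  tip [-13.3 -11.1  25.2] [-3.3 11.9 38. ]
```

>>> arm_command(series=[{"dp":[0,0.1,0.025],"angular":[0.005,0,0],"gripper":55},{"dp":[0,0.095,0.024],"angular":[0,-0.002,-0.002],"gripper":55},{"dp":[0.15,0,0],"angular":[0,0,0],"gripper":55},{"dp":[0.2,0,0],"angular":[0,0,0],"gripper":55},{"dp":[0.18,0,0],"angular":[0,0,0],"gripper":55},{"dp":[0.1,0,0],"angular":[0,0,0],"gripper":55},{"dp":[0,0,0],"angular":[0,0,0],"gripper":55},{"dp":[0,0,0],"angular":[0,0,0],"gripper":55}])

```text
clock: 3.15
position: [0.5356, -0.0556, 0.0776]
ee_rot: [0.71, 0.005, 0.704, -0.006]
contact_force: [-0.0, 0.1, -0.3]
width: 0.0552
```

```bash
python3 -c "
from h import *
to([-.045,-.1075,.055])
d=get_image('wrist'); cv2.imwrite('pics/w2.png',d['image'])
to([-.045,-.1075,.055])"
```

```text
t 3.15 coder [ -41.5 -104.2   77.6] F [-0.01  0.09 -0.32] w 55.2 qd 0.003
shift units [ 0.188 -0.027 -0.031] rot units [-0.0008  0.0059  0.0006]
t 3.2 coder [ -41.5 -104.3   77.7] F [-0.51 -0.15  1.15] w 55.3 qd 0.004
shift units [ 0.189 -0.027 -0.031] rot units [-0.0008  0.0059  0.0006]
```

View pics/w2.png

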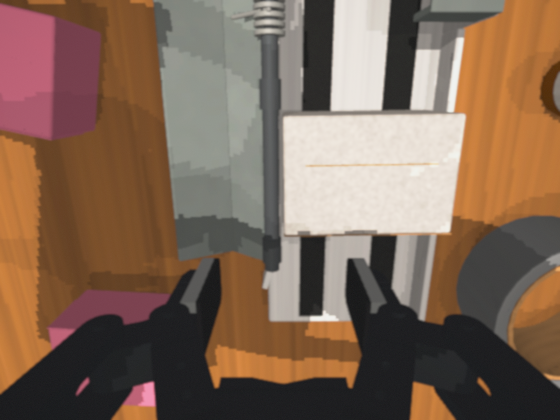

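The carton's trailing edge is at row 235 and the fingertips are near row 262. The bar's end is at (210,255), just under the left finger.

>>> arm_command(series=[{"dp":[0,-0.027,-0.031],"angular":[0,0.006,0],"gripper":55},{"dp":[0,0,0],"angular":[0,0,0],"gripper":55},{"dp":[0.05,0,0],"angular":[0,0,0],"gripper":55},{"dp":[0.05,0,0],"angular":[0,0,0],"gripper":55},{"dp":[0.05,0,0],"angular":[0,0,0],"gripper":55},{"dp":[0.04,0,0],"angular":[0,0,0],"gripper":55},{"dp":[0,0,0],"angular":[0,0,0],"gripper":55},{"dp":[0,0,0],"angular":[0,0,0],"gripper":55}])

```text
clock: 4.2
position: [0.5327, -0.0596, 0.0552]
ee_rot: [0.708, 0.005, 0.706, -0.006]
contact_force: [-1.3, 0.5, 3.4]
width: 0.0548
```

```bash
python3 -c "
from h import *
to([-.045,-.1075,.042])"
```

```text
t 4.2 coder [ -44.3 -108.2   55.2] F [-1.35  0.43  3.39] w 54.8 qd 0.001
shift units [ 0.11   0.006 -0.006] rot units [-0.0011  0.0015  0.0011]
```

>>> arm_command(series=[{"dp":[0.04,0,0],"angular":[0,0,0],"gripper":55},{"dp":[0.04,0,0],"angular":[0,0,0],"gripper":55},{"dp":[0.04,0,0],"angular":[0,0,0],"gripper":55},{"dp":[0,0,0],"angular":[0,0,0],"gripper":55},{"dp":[0,0,0],"angular":[0,0,0],"gripper":55},{"dp":[0,0,0],"angular":[0,0,0],"gripper":55},{"dp":[0,0,0],"angular":[0,0,0],"gripper":55},{"dp":[0,0,0],"angular":[0,0,0],"gripper":55}])

```text
clock: 5.2
position: [0.5377, -0.0597, 0.045]
ee_rot: [0.712, 0.005, 0.702, -0.007]
contact_force: [-0.5, -0.2, 6.1]
width: 0.0548
```

```bash
python3 -c "
from h import *
to([-.045,-.1075,.042])
d=get_image('scene'); cv2.imwrite('pics/s2.png',cv2.resize(d['image'][130:300,190:450],None,fx=3,fy=3,interpolation=cv2.INTER_CUBIC))
P=(pts(d)-O)@RC*1000
# tongue/plate height vs x for y 5..100
m=(P[...,2]>60)&(P[...,2]<125)&(P[...,1]>45)&(P[...,1]<95)&(P[...,0]>-40)&(P[...,0]<40)
Q=P[m]; p=np.polyfit(Q[:,0],Q[:,2],1); print(m.sum(),'flap angle',np.arctan(p[0]))
"
```

```text
t 5.2 coder [ -39.3 -108.3   45. ] F [-0.49 -0.21  6.14] w 54.8 qd 0.006
shift units [ 0.025  0.006 -0.048] rot units [-0.0017  0.0092  0.0017]
615 flap angle 0.3157862154625053
```

View pics/s2.png

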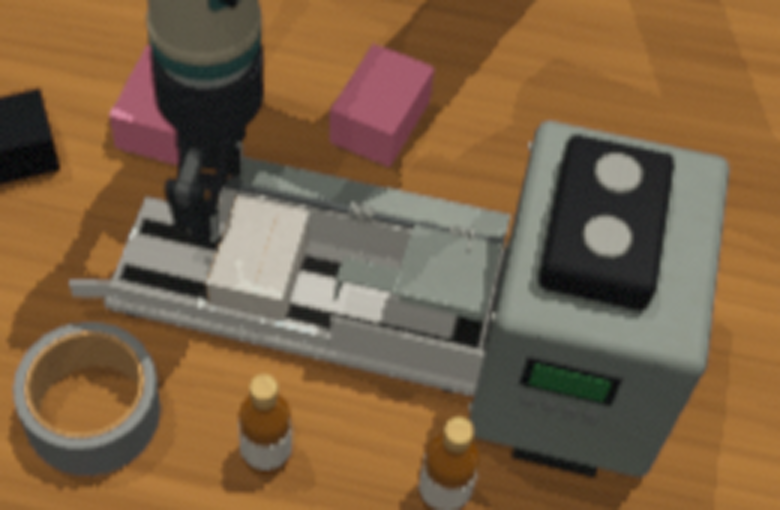

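The scene view shows the flap raised (plate at about (450,265) in the crop), with the carton still outside at (260,250). x has drifted by 5 mm, so I'll correct that and press a little deeper.

>>> arm_command(series=[{"dp":[0.015,0,-0.025],"angular":[0,0.005,0],"gripper":55},{"dp":[0.015,0,-0.025],"angular":[0,0.005,0],"gripper":55},{"dp":[0.01,0,-0.005],"angular":[0,0,0],"gripper":55},{"dp":[0,0,0],"angular":[0,0,0],"gripper":55},{"dp":[0,0,0],"angular":[0,0,0],"gripper":55},{"dp":[0,0,0],"angular":[0,0,0],"gripper":55},{"dp":[0,0,0],"angular":[0,0,0],"gripper":55},{"dp":[0,0,0],"angular":[0,0,0],"gripper":55}])

```text
clock: 6.25
position: [0.5374, -0.0597, 0.0456]
ee_rot: [0.712, 0.005, 0.702, -0.008]
contact_force: [-1.1, 0.8, 5.2]
width: 0.0551
```

```bash
cat >> h.py <<'E'
def look():
    d=get_image('scene'); P=(pts(d)-O)@RC*1000
    m=(P[...,2]>60)&(P[...,2]<125)&(P[...,1]>45)&(P[...,1]<95)&(P[...,0]>-40)&(P[...,0]<40)
    Q=P[m]; p=np.polyfit(Q[:,0],Q[:,2],1); print(m.sum(),'flap angle',np.arctan(p[0]).round(3))
    return d,P
E
python3 -c "
from h import *
to([-.045,-.0975,.041])
d,P=look()
"
```

```text
t 6.25 coder [ -39.7 -108.3   45.6] F [-1.14  0.75  5.18] w 55.1 qd 0.005
shift units [ 0.037  0.09  -0.045] rot units [-0.0025  0.0088  0.0024]
629 flap angle 0.299
```

Rows that hold still creep back under the spring load, so I'll add a steady bias to each row while pushing slowly.

>>> arm_command(series=[{"dp":[0.012,0.01,-0.014],"angular":[-0.0003,0.003,0.0003],"gripper":55},{"dp":[0.012,0.02,-0.014],"angular":[-0.0003,0.003,0.0003],"gripper":55},{"dp":[0.012,0.03,-0.012],"angular":[-0.0003,0.0025,0.0003],"gripper":55},{"dp":[0.012,0.03,-0.012],"angular":[-0.0003,0.0025,0.0003],"gripper":55},{"dp":[0.01,0.03,-0.012],"angular":[-0.0003,0.002,0.0003],"gripper":55},{"dp":[0.01,0.03,-0.01],"angular":[-0.0003,0.002,0.0003],"gripper":55},{"dp":[0.01,0.03,-0.01],"angular":[-0.0003,0.002,0.0003],"gripper":55},{"dp":[0.008,0.03,-0.008],"angular":[0,0.0015,0],"gripper":55}])

```text
clock: 7.3
position: [0.5395, -0.0502, 0.0437]
ee_rot: [0.712, -0.011, 0.702, -0.011]
contact_force: [-0.8, -5.2, 7.4]
width: 0.0552
```

```bash
python3 -c "
from h import *
to([-.045,-.0515,.042])
d,P=look()
"
```

```text
t 7.3 coder [-37.7 -98.8  43.7] F [-0.76 -5.25  7.43] w 55.2 qd 0.054
shift units [ 0.001  0.395 -0.056] rot units [0.0087 0.0084 0.0202]
576 flap angle 0.353
```

>>> arm_command(series=[{"dp":[0.012,0.05,-0.03],"angular":[0.002,0.006,0.006],"gripper":55},{"dp":[0.012,0.05,-0.03],"angular":[0.002,0.006,0.006],"gripper":55},{"dp":[0.012,0.05,-0.03],"angular":[0.002,0.006,0.006],"gripper":55},{"dp":[0.012,0.05,-0.03],"angular":[0.002,0.006,0.006],"gripper":55},{"dp":[0.01,0.05,-0.025],"angular":[0.002,0.005,0.006],"gripper":55},{"dp":[0.01,0.05,-0.025],"angular":[0.002,0.005,0.006],"gripper":55},{"dp":[0.01,0.05,-0.025],"angular":[0.002,0.005,0.006],"gripper":55},{"dp":[0.01,0.05,-0.025],"angular":[0.002,0.005,0.006],"gripper":55}])

```text
clock: 8.35
position: [0.535, -0.0219, 0.0441]
ee_rot: [0.704, 0.006, 0.71, -0.001]
contact_force: [1.4, -5.9, 5.4]
width: 0.0549
```

```bash
python3 -c "
from h import *
to([-.045,-.0515,.042])
d,P=look()
"
```

```text
t 8.35 coder [-42.5 -70.5  44.1] F [ 1.5  -5.89  5.44] w 54.9 qd 0.047
shift units [ 0.018  0.158 -0.02 ] rot units [ 0.0023 -0.0059 -0.004 ]
603 flap angle 0.319
```

>>> arm_command(series=[{"dp":[0.016,0.05,-0.02],"angular":[0.001,0.001,0.003],"gripper":55},{"dp":[0.016,0.05,-0.02],"angular":[0.001,0.001,0.003],"gripper":55},{"dp":[0.016,0.05,-0.018],"angular":[0.001,0.002,0.003],"gripper":55},{"dp":[0.016,0.05,-0.018],"angular":[0.001,0.002,0.003],"gripper":55},{"dp":[0.016,0.05,-0.018],"angular":[0.001,0.003,0.003],"gripper":55},{"dp":[0.016,0.05,-0.018],"angular":[0.001,0.003,0.003],"gripper":55},{"dp":[0.016,0.05,-0.018],"angular":[0.001,0.003,0.003],"gripper":55},{"dp":[0.016,0.05,-0.018],"angular":[0.001,0.003,0.003],"gripper":55}])

```text
clock: 9.4
position: [0.5354, 0.0068, 0.0399]
ee_rot: [0.708, 0.004, 0.707, 0.0]
contact_force: [-0.1, -7.3, 8.1]
width: 0.055
```

```bash
python3 -c "
from h import *
to([-.045,.005,.042])
d,P=look()
cv2.imwrite('pics/s3.png',cv2.resize(d['image'][130:300,190:450],None,fx=3,fy=3,interpolation=cv2.INTER_CUBIC))
"
```

```text
t 9.4 coder [-42.5 -41.8  39.9] F [ 0.05 -7.25  8.1 ] w 55.0 qd 0.055
shift units [-0.015  0.39  -0.017] rot units [ 0.0051  0.001  -0.0041]
478 flap angle 0.419
```

View pics/s3.png

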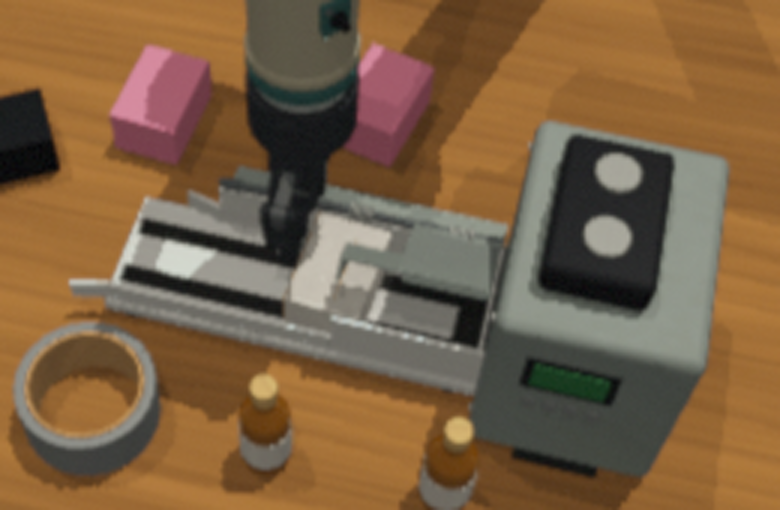

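The carton is flat and entering under the raised tongue, and the flap is at 0.42 rad. I'll keep pushing, shifted slightly to -x so the finger stays clear of the lip.

>>> arm_command(series=[{"dp":[0.012,0.05,-0.028],"angular":[0.002,0.003,0.002],"gripper":55},{"dp":[0.012,0.05,-0.028],"angular":[0.002,0.003,0.002],"gripper":55},{"dp":[0.012,0.05,-0.028],"angular":[0.001,0.003,0.002],"gripper":55},{"dp":[0.012,0.05,-0.026],"angular":[0.001,0.003,0.002],"gripper":55},{"dp":[0.012,0.05,-0.024],"angular":[0.001,0.003,0.002],"gripper":55},{"dp":[0.012,0.05,-0.02],"angular":[0.001,0.003,0.002],"gripper":55},{"dp":[0.012,0.05,-0.02],"angular":[0.001,0.003,0.002],"gripper":55},{"dp":[0.012,0.04,-0.02],"angular":[0.001,0.003,0.002],"gripper":55}])

```text
clock: 10.45
position: [0.5305, 0.0363, 0.0385]
ee_rot: [0.708, 0.001, 0.706, -0.003]
contact_force: [1.3, -8.6, 10.7]
width: 0.0551
```

```bash
python3 -c "
from h import *
to([-.046,.007,.042])
d,P=look()
"
```

```text
t 10.45 coder [-47.9 -12.4  38.5] F [ 1.43 -8.58 10.68] w 55.1 qd 0.045
shift units [-0.03   0.161  0.017] rot units [0.0056 0.0018 0.0016]
540 flap angle 0.24
```

```bash
python3 -c "
from h import *
d=get_image('scene')
P=(pts(d)-O)@RC*1000
for y0 in (55,65,75,85,95):
  m=(P[...,2]>60)&(P[...,2]<125)&(abs(P[...,1]-y0)<4)&(P[...,0]>-40)&(P[...,0]<42); Q=P[m]; o=np.argsort(Q[:,0]); print(y0,Q[o][::12][:,[0,2]].round(0).tolist())
cv2.imwrite('pics/s4.png',cv2.resize(d['image'][130:300,190:450],None,fx=3,fy=3,interpolation=cv2.INTER_CUBIC))
"
```

```text
55 [[-40.0, 75.0], [-24.0, 86.0], [-9.0, 96.0], [1.0, 61.0], [9.0, 63.0], [15.0, 64.0], [22.0, 63.0], [27.0, 117.0], [30.0, 117.0]]
65 [[-39.0, 76.0], [-24.0, 85.0], [-11.0, 95.0], [5.0, 107.0], [20.0, 117.0], [28.0, 116.0]]
75 [[-38.0, 75.0], [-25.0, 84.0], [-9.0, 97.0], [5.0, 105.0], [19.0, 117.0], [28.0, 116.0]]
85 [[-39.0, 75.0], [-25.0, 84.0], [-11.0, 94.0], [5.0, 107.0], [18.0, 115.0], [28.0, 119.0]]
95 [[-39.0, 76.0], [-25.0, 85.0], [-10.0, 95.0], [0.0, 64.0], [6.0, 106.0], [12.0, 66.0], [16.0, 113.0], [21.0, 64.0], [26.0, 64.0], [29.0, 64.0], [32.0, 61.0], [41.0, 62.0]]
```

View pics/s4.png

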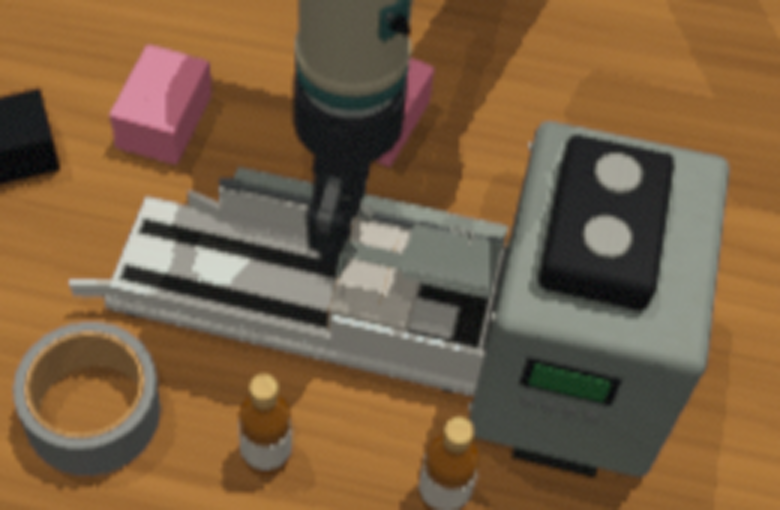

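The depth slope puts the flap at its stop (about 0.6 rad), and the carton is almost wholly in. I'll ease off downward and push about 19 mm more.

>>> arm_command(series=[{"dp":[-0.005,0.035,-0.01],"angular":[0.001,0.002,0.002],"gripper":55},{"dp":[0.0,0.039,-0.008],"angular":[0.001,0.002,0.002],"gripper":55},{"dp":[0.005,0.039,-0.008],"angular":[0.001,0.002,0.002],"gripper":55},{"dp":[0.005,0.039,-0.008],"angular":[0.001,0.002,0.002],"gripper":55},{"dp":[0.006,0.039,-0.008],"angular":[0.001,0.002,0.002],"gripper":55},{"dp":[0.006,0.039,-0.008],"angular":[0.001,0.002,0.002],"gripper":55},{"dp":[0.006,0.039,-0.008],"angular":[0.001,0.002,0.002],"gripper":55},{"dp":[0.006,0.035,-0.008],"angular":[0.001,0.002,0.002],"gripper":55}])

```text
clock: 11.55
position: [0.5294, 0.0383, 0.0396]
ee_rot: [0.703, -0.002, 0.711, -0.02]
contact_force: [-1.3, -14.5, 7.1]
width: 0.0551
```

```bash
python3 -c "
from h import *
to([-.046,.007,.042])
"
```

```text
t 11.55 coder [-48.9 -10.4  39.6] F [ -1.12 -14.51   7.12] w 55.1 qd 0.058
shift units [-0.025  0.145  0.022] rot units [-0.007  -0.0065  0.0196]
```

```bash
python3 -c "
from h import *
d=dict(np.load('w1.npz')); T=np.eye(4); T[:3,:3]=R(d['q']); T[:3,3]=d['p']
t=((pts(d,T)-T[:3,3])@T[:3,:3])*1000
for a in range(-100,0,6):
  k=(t[...,0]>a)&(t[...,0]<=a+6)&(d['depth']>0)&(t[...,2]>0)&(t[...,2]<90); F=t[k]
  if len(F)>5: print(a,len(F),'z',np.percentile(F[:,2],[1,99]).round(0),'y',np.percentile(F[:,1],[1,99]).round(0))
d=get_image('wrist'); cv2.imwrite('pics/w3.png',d['image'])
"
```

```text
-94 760 z [ 9. 23.] y [16. 20.]
-88 2760 z [ 1. 57.] y [10. 18.]
-82 3969 z [ 0. 60.] y [ 4. 18.]
-76 2939 z [ 1. 61.] y [ 2. 18.]
-70 1919 z [19. 60.] y [-10.  18.]
-64 3378 z [25. 58.] y [-11.  13.]
-58 2524 z [25. 57.] y [-11.  14.]
-52 907 z [27. 55.] y [ 7. 14.]
-46 550 z [25. 43.] y [-7. 13.]
-40 455 z [25. 38.] y [-10.  12.]
-34 490 z [25. 39.] y [-10.  12.]
-28 423 z [25. 39.] y [-10.  12.]
-22 383 z [25. 39.] y [-10.  12.]
-16 314 z [25. 38.] y [-10.  12.]
-10 162 z [25. 32.] y [-10.  12.]
```

View pics/w3.png

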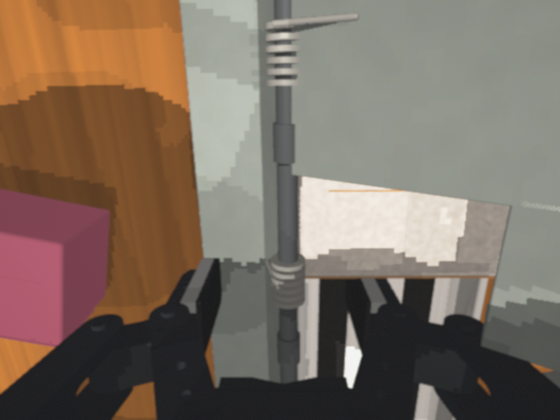

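The wrist view explains the block. The gripper's knuckle (up to 60 mm off-centre, 50–85 mm above the tip) meets the raised tongue edge. I'll back off slightly, narrow the opening to 45 mm, shift to -x and lower the flap to about 0.35 rad.

>>> arm_command(series=[{"dp":[0,-0.05,-0.01],"angular":[-0.003,-0.003,0.005],"gripper":55},{"dp":[-0.01,-0.05,-0.02],"angular":[-0.003,-0.002,0.005],"gripper":50},{"dp":[-0.01,0,-0.03],"angular":[0,0,0.002],"gripper":45},{"dp":[-0.005,0,-0.02],"angular":[0,0,0],"gripper":45},{"dp":[0,0,-0.01],"angular":[0,0,0],"gripper":45},{"dp":[0.004,0,-0.01],"angular":[0,0.001,0],"gripper":45},{"dp":[0.006,0,-0.008],"angular":[0,0.001,0],"gripper":45},{"dp":[0.006,0,-0.008],"angular":[0,0.001,0],"gripper":45}])

```text
clock: 12.6
position: [0.5227, 0.0269, 0.0452]
ee_rot: [0.711, 0.003, 0.703, -0.01]
contact_force: [1.1, -0.0, 5.3]
width: 0.0451
```

```bash
cat >> h.py <<'E'
def look():
    d=get_image('scene'); P=(pts(d)-O)@RC*1000
    m=(P[...,2]>67)&(P[...,2]<125)&(P[...,1]>62)&(P[...,1]<92)&(P[...,0]>-40)&(P[...,0]<15)
    Q=P[m]; p=np.polyfit(Q[:,0],Q[:,2],1); print(m.sum(),'flap angle',np.arctan(p[0]).round(3))
    return d,P
E
python3 -c "
from h import *
to([-.055,-.010,.0455])
d,P=look()
d=get_image('top'); P=(pts(d)-O)@RC*1000; h=cv2.cvtColor(d['image'],cv2.COLOR_BGR2HSV)
m=(h[...,2]>200)&(P[...,2]>58)&(P[...,2]<68)&(abs(P[...,0])<45)&(P[...,1]<110)
print(m.sum(), P[m][:,:2].min(0),P[m][:,:2].max(0))
"
```

```text
t 12.6 coder [-55.6 -21.8  45.2] F [ 1.11 -0.03  5.33] w 45.1 qd 0.013
shift units [-0.003  0.099  0.004] rot units [-0.0029  0.0075  0.0057]
207 flap angle 0.449Traceback (most recent call last):
  File "<string>", line 7, in <module>
    print(m.sum(), P[m][:,:2].min(0),P[m][:,:2].max(0))
                   ~~~~~~~~~~~~~~^^^
    return umr_minimum(a, axis, None, out, keepdims, initial, where)
ValueError: zero-size array to reduction operation minimum which has no identity
```

>>> arm_command(series=[{"dp":[-0.006,0.04,-0.004],"angular":[-0.001,0.003,0.002],"gripper":45},{"dp":[-0.004,0.04,-0.004],"angular":[-0.001,0.003,0.002],"gripper":45},{"dp":[0.002,0.04,-0.006],"angular":[0,0.002,0.002],"gripper":45},{"dp":[0.004,0.04,-0.006],"angular":[0,0.002,0.002],"gripper":45},{"dp":[0.004,0.04,-0.008],"angular":[0.001,0.002,0.002],"gripper":45},{"dp":[0.004,0.04,-0.008],"angular":[0.001,0.002,0.002],"gripper":45},{"dp":[0.005,0.04,-0.008],"angular":[0.001,0.002,0.002],"gripper":45},{"dp":[0.005,0.04,-0.008],"angular":[0.001,0.002,0.002],"gripper":45}])

```text
clock: 13.7
position: [0.5221, 0.0577, 0.0465]
ee_rot: [0.705, 0.004, 0.709, -0.005]
contact_force: [-0.0, -10.8, 7.5]
width: 0.0449
```

```bash
python3 -c "
from h import *
to([-.055,.008,.046])
d,P=look()
"
```

```text
t 13.7 coder [-56.5   8.9  46.5] F [  0.14 -10.75   7.48] w 44.9 qd 0.053
shift units [ 0.004 -0.008  0.013] rot units [ 0.0006 -0.0041  0.0012]
220 flap angle 0.409
```

Finger front is at about y = 18–21 mm, so the carton's middle should be near 46–49. I'll draw the finger back a little with the flap still held and check.

>>> arm_command(series=[{"dp":[0,-0.04,-0.004],"angular":[0,0,0],"gripper":45},{"dp":[0.002,-0.04,-0.004],"angular":[0,0.001,0],"gripper":45},{"dp":[0.004,-0.02,-0.004],"angular":[0,0.001,0],"gripper":45},{"dp":[0.004,0,-0.004],"angular":[0,0.001,0],"gripper":45},{"dp":[0.004,0,-0.004],"angular":[0,0.001,0],"gripper":45},{"dp":[0.004,0,-0.004],"angular":[0,0.001,0],"gripper":45},{"dp":[0.004,0,-0.004],"angular":[0,0.001,0],"gripper":45},{"dp":[0.004,0,-0.004],"angular":[0,0.001,0],"gripper":45}])

```text
clock: 14.75
position: [0.5221, 0.0496, 0.0445]
ee_rot: [0.704, 0.008, 0.71, -0.004]
contact_force: [1.1, 1.0, 5.2]
width: 0.0451
```

```bash
python3 -c "
from h import *
to([-.055,.0,.046])
s=get_state(); d=get_image('wrist'); cv2.imwrite('pics/w4.png',d['image']); np.savez('w4.npz',p=s['position'],q=s['ee_rot'],**d)
T=np.eye(4); T[:3,:3]=R(s['ee_rot']); T[:3,3]=s['position']
P=(pts(d,T)-O)@RC*1000
m=(abs(P[...,2]-64)<5)&(P[...,0]>-15)&(P[...,0]<10)&(P[...,1]>-20)&(P[...,1]<40)
print(m.sum()); 
if m.any(): print('carton trailing y',np.percentile(P[m][:,1],[0,2,50]))
look()"
```

```text
t 14.75 coder [-56.4   0.9  44.5] F [1.07 1.04 5.21] w 45.1 qd 0.006
shift units [-0.013 -0.007  0.012] rot units [-0.0015 -0.0061 -0.0035]
2822
carton trailing y [16.82594871 17.95920804 26.7584346 ]
204 flap angle 0.456
```

View pics/w4.png

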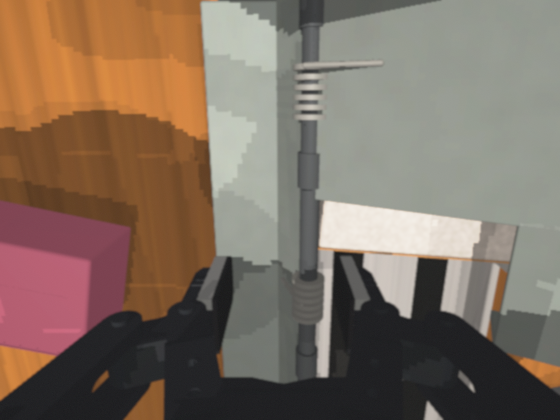

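The carton's trailing edge (row 250) is at y ≈ 15–18 mm, well behind the lip, and about 5 mm clear of the finger. I'll release by lifting.

>>> arm_command(series=[{"dp":[-0.03,-0.02,0],"angular":[0,0,0],"gripper":45},{"dp":[-0.05,-0.02,0],"angular":[0,0,0],"gripper":45},{"dp":[-0.06,-0.01,0],"angular":[0,0,0],"gripper":45},{"dp":[-0.1,0,0],"angular":[0,0,0],"gripper":45},{"dp":[-0.2,0,0],"angular":[0,0,0],"gripper":45},{"dp":[-0.3,0,0],"angular":[0,0,0],"gripper":45},{"dp":[-0.3,0,0],"angular":[0,0,0],"gripper":45},{"dp":[-0.1,0,0],"angular":[0,0,0],"gripper":45}])

```text
clock: 15.85
position: [0.5202, 0.0402, 0.1847]
ee_rot: [0.7, 0.005, 0.714, -0.005]
contact_force: [0.4, 0.1, -0.4]
width: 0.0447
```

>>> arm_command(series=[{"dp":[-0.1,-0.3,-0.3],"angular":[0,0,0],"gripper":45},{"dp":[0,-0.3,-0.3],"angular":[0,0,0],"gripper":45},{"dp":[0,-0.3,-0.3],"angular":[0,0,0],"gripper":45},{"dp":[0,-0.2,-0.2],"angular":[0,0,0],"gripper":45},{"dp":[0,0,0],"angular":[0,0,0],"gripper":45},{"dp":[0,0,0],"angular":[0,0,0],"gripper":45},{"dp":[0,0,0],"angular":[0,0,0],"gripper":45},{"dp":[0,0,0],"angular":[0,0,0],"gripper":45}])

```text
clock: 16.85
position: [0.383, -0.0927, 0.1968]
ee_rot: [0.699, 0.004, 0.715, -0.004]
contact_force: [1.3, -0.3, -0.5]
width: 0.0453
```

```bash
python3 -c "
from h import *
to([-.1,-.1,.2]); look()
d=get_image('top'); P=(pts(d)-O)@RC*1000; h=cv2.cvtColor(d['image'],cv2.COLOR_BGR2HSV)
cv2.imwrite('pics/t2.png',cv2.resize(d['image'][140:300,100:360],None,fx=3,fy=3,interpolation=cv2.INTER_CUBIC))
m=(P[...,2]>55)&(P[...,2]<66.5)&(P[...,0]>-35)&(P[...,0]<10)&(P[...,1]<36)&(P[...,1]>-100)
print(m.sum(),P[m][:,1].min(),np.median(P[m][:,2]))
d0=dict(np.load('top1.npz')); print('bystander diff px',(abs(d0['image'][140:200,190:360].astype(int)-d['image'][140:200,190:360]).max(-1)>60).sum())
"
```

```text
t 16.85 coder [-193.5 -143.4  196.8] F [ 1.28 -0.28 -0.55] w 45.3 qd 0.008
shift units [-0.044  0.359  0.78 ] rot units [ 0.0021 -0.0139  0.0004]
293 flap angle -0.001
219 15.752456759658012 64.03305280336113
bystander diff px 0
```

View pics/t2.png

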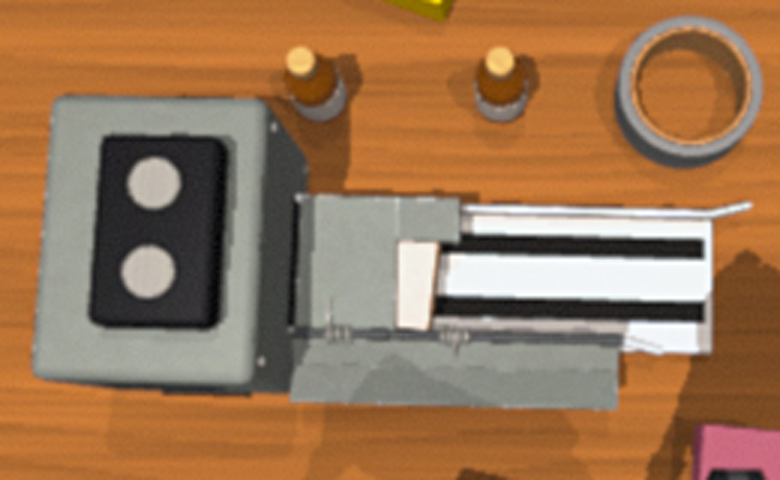

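The flap is shut, the carton's trailing edge (crop x ≈ 432–439) is behind the lip (x ≈ 460), and the hand is away. I'm handing in.

```bash
python3 -c "
from h import *
print(sign_off())"
```

```text
the job is handed in; nothing more can be done
None
```

The carton is in the coder with the flap shut behind it, and the job is handed in; `sign_off()` gave no verdict. I held the flap open by its thumb bar at about 0.3–0.6 rad and pushed the carton in with the other finger. I then drew the finger back, released the flap and took the hand away, at 16.9 s on the robot's clock.

**Last checks:**
- **Flap:** measured at about 0.00 rad, so it is fully shut.
- **Carton:** flat, with its top at 64 mm. Its trailing edge is about 16–18 mm behind the lip's outer face, which puts its middle at roughly 45 mm (30 to 62 required). It sits slightly yawed in the lane, by less than 0.1 rad.
- **Bystanders:** no pixels changed around the bottles and tape roll compared with the first picture.
- **Hand:** about 0.2 m up and well clear of the coder.

**Problems and disagreements:**
- **Blocked push:** partway in, the gripper's knuckle most likely met the raised tongue. The hand stopped advancing, with about 14.5 N along the lane at the wrist. I backed off, narrowed the fingers to 45 mm and carried on at a lower flap angle.
- **Flap angle:** one early reading of 0.24 rad was wrong because points that were not on the flap got into the fit. The depth points themselves put the flap at its stop, about 0.6 rad, at that moment.
- **Camera mismatch:** the wrist and top cameras differ by about 2–3 mm, which is within the margin on the carton's position.

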